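# Replace the fallen vial on the turntable and bring the new one to the pointer

### The job

A vial has toppled on the free-running turntable: lift it off, lay it on its side in the kidney dish, then stand the spare vial from the worktop upright on the ring mark left empty. The turntable must finish turned so that this new vial is in line with the pointer on the stand, with the two other vials still upright on their own ring marks. Set the vials down without dropping them, and do not push the dish or the other things on the worktop about.

Things in the scene. Friction and masses are not known exactly. Their poses are not given: they have to be found in the camera images.
- turntable (a joint): turn of the disc on its bearing, rad, 0 at the start, positive anticlockwise seen from above; no end stops, very little friction, so any touch can turn it
- empty_mark (a point): centre of the ring mark (dark circle, 58 mm outside diameter) from which the vial has fallen, on the disc's upper face, 90 mm from the disc's axis; it turns with the disc, and its x axis points outward from the axis. The disc is plain grey, 280 mm across, upper face 34 mm above the worktop. Two more such marks lie 120 degrees to either side
- knob_grip (a point): point on the disc's axis inside the bar knob at the middle of the disc, 96 mm above the worktop, a good height for the fingers to take it. The bar is 50 mm long, 14 mm thick, from 72 to 108 mm above the worktop, on a thin post; it is fixed to the disc and lies along this point's x axis (toward the empty mark), so it is squeezed along y
- pointer_spot (a point): place above the disc (34 mm above the worktop, 90 mm from the disc's axis) in line with the pointer, where the new vial has to finish. The pointer is a small cone on a 60 mm tall grey upright just outside the disc's rim, fixed to the stand's round foot; this point's x axis points outward to it
- fallen_vial: glass vial with crimp cap, 43 mm in diameter, 98 mm long, lying on the disc over the empty mark; origin at the centre of its underside, z along its length to the cap; the body is cylindrical over the first 76 mm, the cap is narrower; 0.09 kg
- fallen_mid (a point): point on the fallen vial's axis, 45 mm from its underside, near its middle
- spare_vial: same kind of vial (43 mm by 98 mm) standing upright on the worktop; origin at the centre of its underside
- vial_b: vial 43 mm by 92 mm, standing on its own ring mark on the disc; origin at the centre of its underside
- vial_c: vial 43 mm by 98 mm, standing on its own ring mark on the disc; origin at the centre of its underside
- kidney_dish: grey kidney dish on the worktop, 215 mm long (its y axis), 109 mm wide (its x axis), 38 mm high, inner floor about 5 mm up and about 75 mm wide at the middle of its length; walls slope outward; origin at the centre of its underside; 0.4 kg
- mark_b (a point): centre of vial_b's ring mark on the disc
- mark_c (a point): centre of vial_c's ring mark on the disc
- amber_bottle: bystander: small bottle 68 mm tall near the spare vial
- white_bottle: bystander: small bottle 62 mm tall, at the back right
- dark_bottle: bystander: small bottle 84 mm tall, at the back right
- jar_yellow: bystander: jar 55 mm across, 65 mm tall, at the back right

How it is judged:
By the outcome, as a careful person would: the job done as asked, in the order asked, and still so for the second after the job is handed in, with the robot touching nothing.
It also fails if it takes over 72 s, if anything falls off the work surface, if the arm or the gripper's body presses on something with over 40 N, if the wrist force passes 120 N, or if a joint passes its speed limit or range.

### The arm

A 6-joint arm with a two-finger parallel gripper is mounted at the origin on a cart in front of the work surface, level with it; the furniture and walls round the work are solid. World frame = base frame: x ahead of the robot, y to its left, z up, the work surface at z = 0. Lengths are in mm, angles in rad, forces in N, time in s.
With the tool pointing down it reaches from about 350 to 775 mm from the base axis. Payload 7.3 kg.
Tool frame: the origin (TCP) lies on the front face of the gripper's body, between the roots of the fingers; the fingertips stand 66 mm ahead of it and the grasp point (between the pads) lies 47 mm ahead of it (bot.tip_extent is the distance from the TCP to the fingertips, in mm); z points along the fingers, y is the line along which they close (so a half turn about z gives the same grasp; the last joint's range is limited). The gripper opens to 92 mm and grips with 3 to 60 N. Pads are 19 mm wide; open, the fingers measure 130 mm over their backs; the gripper's body (75 mm by 190 mm) begins 47 mm behind the grasp point.
Start: joints at [1.007, 0.342, 1.524, -0, 1.275, -0.146], TCP at [213.004, 479.862, 292.241] pointing down, gripper open.
Joint ranges: [-2.53, 2.53], [-0.77, 2.02], [0.04, 2.7], [-1, 4.14], [0.28, 2.66], [-3.11, 3.11]. Speed limits (rad/s): [2.57, 2.57, 3.14, 3.14, 3.14, 3.14].

### API

Orientations are given as [roll, pitch, yaw] about the fixed x, y, z axes, in that order (R = Rz(yaw) Ry(pitch) Rx(roll)).
In Python, from plant import readout, viewer, order, bot gives the robot as it stands.
- The arm moves only by the shell command python3 -m creep 'ROWS'. ROWS is text: rows parted by semicolons, each of 7 numbers parted by spaces: the shift along the world's x, y, z in m, then the turn, a rotation vector about the world's x, y, z in rad, then the opening in per cent of the stroke, from 0 (shut) to 100 (fully open). A call has 1 to 8 rows; each row shifts and turns the commanded pose from where the row before left it; what a row does not reach is not made up. A row lasts 1/12 s, in which the tool goes at most 41.7 mm and 7.16 degrees, less where a joint would pass 70% of its speed; a pose out of reach is approached as far as the arm can. A call is refused whole if a number of a shift passes 0.0417 or a number of a turn 0.125, either way. A call with a gripper value outside its range is refused whole. The fingers move at their own pace and stop on an object; the grip force is fixed at half the most. Time passes only in rows, so rows that do not move let the fingers close. It gives the time, the measured TCP pose, the force, the opening and the grip force at its end, in the units of the state.
- readout.get_obs(): the state, without advancing time (a new reading comes with each control period).
- viewer.capture(name): name is "scene" or "top"; returns the picture (384x512x3 uint8, red, green, blue); there is no depth.
- viewer.camera_info(name): a dict with "fx", "fy", "cx", "cy" (pixels), "D" ([k1, k2, p1, p2, k3] as OpenCV has them; the pictures are not rectified), "origin" and "rotation" of the camera in the world. Camera axes: x right, y up, looking along -z (the intrinsics and any distortion apply to the point x, -y, -z); pixel columns grow to the right and rows downward; lengths in mm; the calibration is good to about 2 mm. A picture is of the moment at which its call begins. camera_info takes no time and is no camera call.
- order.close_job(): hands the job in; it is judged then, once.
The state is a dict: "time": time; "joint_positions": joint angles; "dq": joint speeds; "tau": joint torques, N m; "tool_pos": TCP position; "tcp_rot": TCP orientation; "contact_force": force on the tool from outside, world axes, zero at the start; "moment": the same for the moment, N m; "grip_width": finger opening in mm; "finger_force": force on a finger pad.
Only numpy, scipy, OpenCV 4.12 (cv2) and the standard library are available. Lean on these libraries where they do the work, as an engineer would, in place of code of your own. Each camera call takes 0.05 s, during which the arm holds its last target. There are 200 camera calls.

## Working session

There is one attempt and no reset: what is moved stays moved. The work goes in short steps, Python scripts to look and compute and a shell command to move; the robot and the scene stay as the last step left them, time stands still between calls to the robot, and variables do not carry over. Pictures are saved under pics/ and viewed, at most 10 in all, crops included, and the job is handed in when it is done.

```bash
ls; mkdir -p pics
cat > h.py <<'E'
import numpy as np, cv2
from plant import readout, viewer
def snap(n,f):
    im=viewer.capture(n); cv2.imwrite(f'pics/{f}.png',im[:,:,::-1]); return im
def ray(n,uv):
    c=viewer.camera_info(n);K=np.array([[c['fx'],0,c['cx']],[0,c['fy'],c['cy']],[0,0,1.]])
    p=cv2.undistortPoints(np.array(uv,float).reshape(-1,1,2),K,np.array(c['D'],float)).reshape(-1,2)
    d=np.c_[p[:,0],-p[:,1],-np.ones(len(p))]@np.array(c['rotation']).T
    return np.array(c['origin']),d
def onz(n,uv,z):
    o,d=ray(n,uv); return o+d*((z-o[2])/d[:,2])[:,None]
def proj(n,P):
    c=viewer.camera_info(n);K=np.array([[c['fx'],0,c['cx']],[0,c['fy'],c['cy']],[0,0,1.]])
    q=(np.array(P,float).reshape(-1,3)-c['origin'])@np.array(c['rotation']); q[:,1:]*=-1
    return cv2.projectPoints(q,np.zeros(3),np.zeros(3),K,np.array(c['D'],float))[0].reshape(-1,2)
E
python3 - <<'E'
from h import *
a=snap('scene','s0');b=snap('top','t0')
cv2.imwrite('pics/both0.png',np.vstack([cv2.resize(x,(800,600))[:,:,::-1] for x in (b,)]))
for n in('scene','top'):
    c=viewer.camera_info(n);print(n,c)
print(readout.get_obs())
E
```

```text
pics
scene {'fx': 475.29073756696084, 'fy': 475.29073756696084, 'cx': 255.87467149116253, 'cy': 194.77841197916212, 'D': array([-0.12871287,  0.        ,  0.        ,  0.        ,  0.        ]), 'origin': array([ -80.83423547, -921.72246341, 1136.26517669]), 'rotation': array([ 0.80486675, -0.00474575, -0.5957579 ])}
top {'fx': 358.0355367552201, 'fy': 358.0355367552201, 'cx': 261.48723730752465, 'cy': 193.81898742164012, 'D': array([-0.02673446,  0.        ,  0.        ,  0.        ,  0.        ]), 'origin': array([ 338.45913891,   -9.96749373, 1058.73754089]), 'rotation': array([ 0.22999907, -0.00276377, -1.56256155])}
{'time': 0.1, 'joint_positions': array([ 1.00698620e+00,  3.42645945e-01,  1.52489175e+00,  3.32467683e-06,
        1.27538067e+00, -1.45989065e-01]), 'dq': array([ 0.00055644, -0.00243419, -0.00442983,  0.00025588,  0.00043982,
       -0.00098828]), 'tau': array([ 1.17514435e-03, -4.32003736e+01, -2.44695067e+01,  7.18549825e-02,
        5.26715477e-02, -1.01500052e-05]), 'tool_pos': array([212.86382249, 479.62877394, 291.62846142]), 'tcp_rot': array([-3.14028150e+00, -1.95998409e-04,  2.72377049e+00]), 'contact_force': array([0.18860923, 0.44368943, 1.10754446]), 'moment': array([ 0.00890352,  0.02774852, -0.00556316]), 'finger_force': 0.0, 'grip_width': 91.94292153501492}
```

```bash
sed -i "s/np.array(c\['rotation'\])/Rotation.from_euler('xyz',c['rotation']).as_matrix()/; s/^import numpy.*/&\nfrom scipy.spatial.transform import Rotation/" h.py; python3 -c "
from h import *
print(onz('top',[[256,192]],0),proj('top',[[400,0,0]]),onz('scene',[[256,192]],0))"
```

```text
[[591.90306384   5.8783384    0.        ]] [[257.24635028 255.91402726]] [[594.7239112   64.39805468   0.        ]]
```

View pics/both0.png

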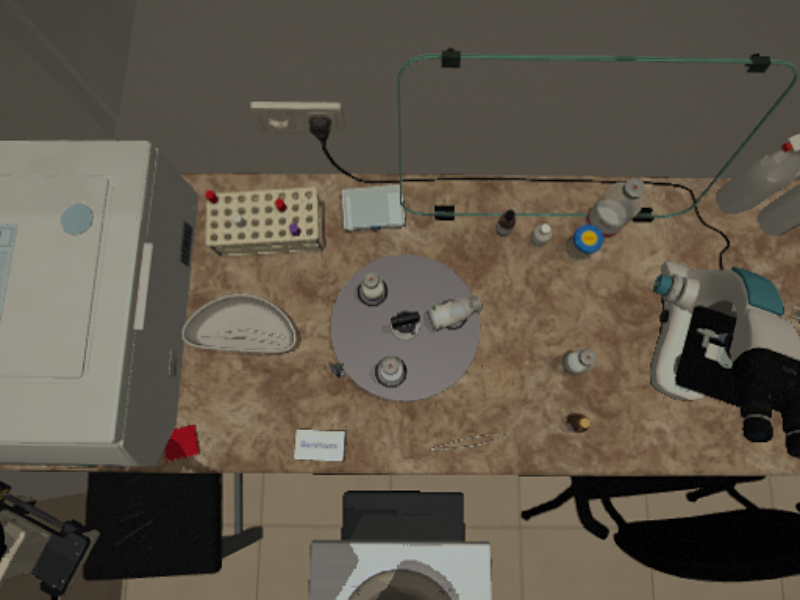

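View pics/s0.png

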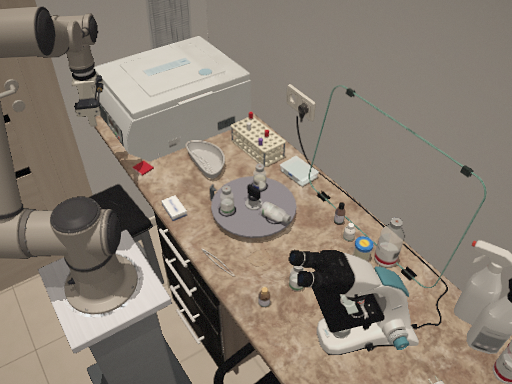

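The overhead view shows the disc centred near (259,209) in original pixels. The fallen vial is near (291,200), the spare near (371,230), the dish near (154,208) and the pointer near (217,236). I'll enlarge it next.

Run:
```python
from h import *
im=cv2.imread('pics/t0.png')
c=im[155:265,112:312]; cv2.imwrite('pics/c0.png',cv2.resize(c,(800,440),interpolation=cv2.INTER_CUBIC))
hsv=cv2.cvtColor(im,cv2.COLOR_BGR2HSV).astype(int)
# disc: bluish grey
b,g,r=[im[:,:,i].astype(int) for i in range(3)]
m=((b>=r-2)&(b>70)&(hsv[:,:,1]<60)).astype(np.uint8)
m[:, :195]=0;m[:,325:]=0;m[:155]=0;m[265:]=0
cs,_=cv2.findContours(m,cv2.RETR_EXTERNAL,cv2.CHAIN_APPROX_NONE)
k=max(cs,key=cv2.contourArea);h=cv2.convexHull(k)
P=onz('top',h.reshape(-1,2),34)[:,:2]
(e,r_)=cv2.minEnclosingCircle(P.astype(np.float32));print(e,r_)
A=np.c_[2*P,np.ones(len(P))];s=np.linalg.lstsq(A,(P**2).sum(1),rcond=None)[0];print(s[:2],np.sqrt(s[2]+s[:2]@s[:2]))
print(im[209,240],im[230,275])
```

```text
(448.40264892578125, 20.490182876586914) 14.974586486816406
[449.71295406  20.40296536] 14.877686792476947
[105 107 113] [109 113 118]
```

View pics/c0.png

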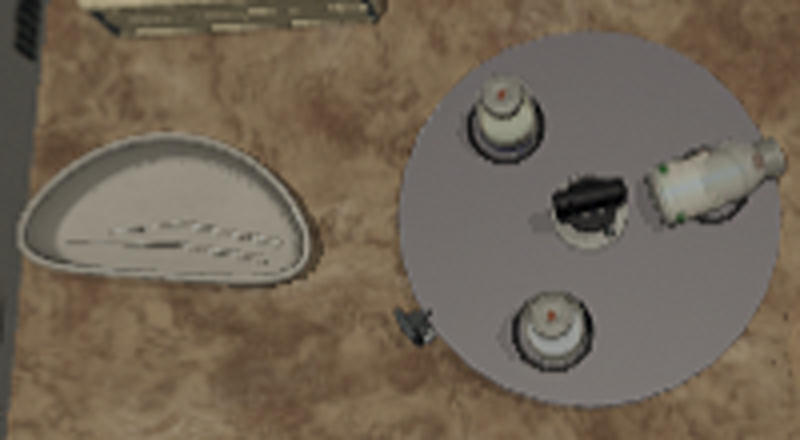

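The disc centre is at crop pixel (589,219). The ring marks of b and c are at (506,124) and (554,333). The fallen vial runs from its base at (653,196) to its cap at (780,158), the knob bar from (556,207) to (626,187), and the pointer is at about (415,323).

Run:
```python
from h import *
C=lambda u,v:((u+.5)/4-.5+112,(v+.5)/4-.5+155)
def s(n,u,v,z): print(n,onz('top',[C(u,v)],z)[0].round(1))
for n,u,v in(('L',399,219),('R',780,219),('T',589,30),('B',589,408),('ring1',506,124),('ring2',554,333)): s(n,u,v,34)
s('fbase',655,197,55);s('fcap',779,158,55)
s('knob a',556,207,108);s('knob b',626,187,108)
s('cap1',501,96,126);s('cap2',551,316,126);s('cap1 short',501,96,132);s('cap2 tall',551,316,132)
s('pointer tip',430,328,60);s('pointer foot',398,312,60)
for n,u,v in(('dL',20,242),('dR',310,262),('dT',170,133),('dB',210,286)): s(n,u,v,38)
t=cv2.imread('pics/t0.png');sc=cv2.imread('pics/s0.png')
a=cv2.resize(t[210:285,345:395],(400,600),interpolation=cv2.INTER_CUBIC)
b=cv2.resize(sc[165:240,200:300],(400,300),interpolation=cv2.INTER_CUBIC)
d=cv2.resize(sc[130:190,180:260],(400,300),interpolation=cv2.INTER_CUBIC)
cv2.imwrite('pics/c1.png',np.hstack([a,np.vstack([b,d])]))
```

```text
L [530.6 134.6  34. ]
R [ 533.  -142.7   34. ]
T [676.1  -2.2  34. ]
B [396.1  -4.9  34. ]
ring1 [602.7  58.4  34. ]
ring2 [448.8  20.6  34. ]
fbase [544.3 -50.8  55. ]
fcap [ 573.7 -140.1   55. ]
knob a [525.9  18.3 108. ]
knob b [540.2 -28.9 108. ]
cap1 [598.4  56.1 126. ]
cap2 [450.  20. 126.]
cap1 short [596.8  55.7 132. ]
cap2 tall [449.2  19.8 132. ]
pointer tip [448.7 106.3  60. ]
pointer foot [459.7 129.1  60. ]
dL [510.3 408.4  38. ]
dR [497.8 197.   38. ]
dT [592.6 305.4  38. ]
dB [479.7 268.   38. ]
```

View pics/c1.png

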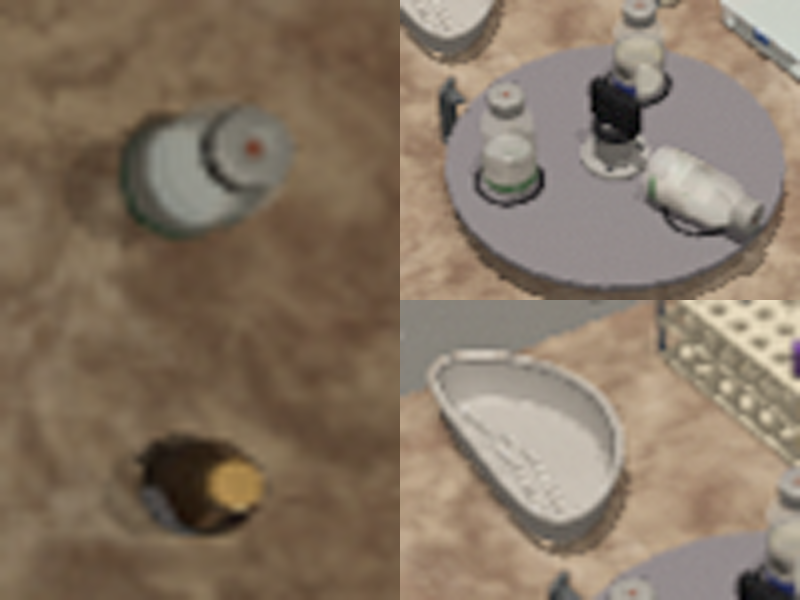

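The spare vial's red cap dot is at c1 pixel (253,148), with its base toward (165,190). The amber cap is at (237,485). The scene crop confirms the fallen vial is lying across its ring mark. Next I'll zoom on the pointer.

Run:
```python
from h import *
D=lambda u,v:((u+.5)/8-.5+345,(v+.5)/8-.5+210)
C=lambda u,v:((u+.5)/4-.5+112,(v+.5)/4-.5+155)
def s(n,p,z): print(n,onz('top',[p],z)[0].round(1))
s('sparecap',D(253,148),98);s('amber',D(237,485),68);s('spare base ll',D(128,205),0)
s('spareL',D(122,170),20)
s('floor back',C(170,158),5);s('floor front',C(170,272),5);s('rim front mid',C(165,280),38);s('rim back mid',C(165,133),38)
t=cv2.imread('pics/t0.png');sc=cv2.imread('pics/s0.png')
a=cv2.resize(t[224:249,204:229],(400,400),interpolation=cv2.INTER_CUBIC)
b=cv2.resize(sc[177:207,202:232],(400,400),interpolation=cv2.INTER_CUBIC)
cv2.imwrite('pics/c2.png',np.hstack([a,b]))
```

```text
sparecap [ 471.  -321.9   98. ]
amber [ 359.9 -319.    68. ]
spare base ll [ 463.  -305.8    0. ]
spareL [ 473.4 -298.7   20. ]
floor back [581.4 314.1   5. ]
floor front [494.4 307.5   5. ]
rim front mid [483.7 300.7  38. ]
rim back mid [592.6 309.1  38. ]
```

View pics/c2.png

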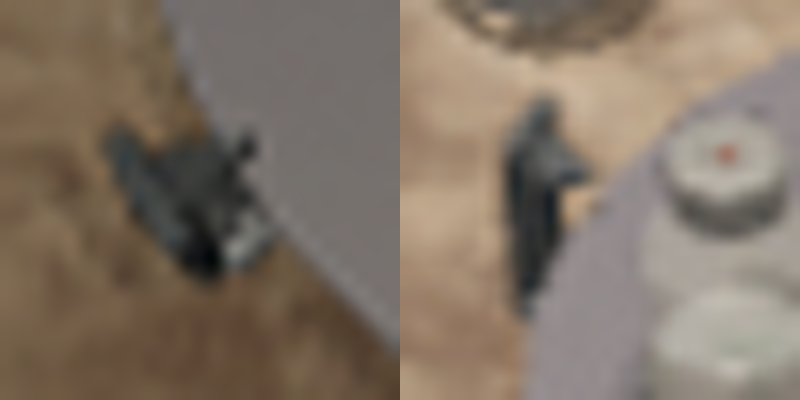

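The pointer's plate top edge runs from (110,135) to (205,270) in the left half, and the cone tip is at (250,138). The tip is at (590,178) in the scene half.

Run:
```python
from h import *
T=lambda u,v:((u+.5)/16-.5+204,(v+.5)/16-.5+224)
S=lambda u,v:((u-400+.5)*3/40-.5+202,(v+.5)*3/40-.5+177)
def tri(p,q):
    o1,d1=ray('top',[p]);o2,d2=ray('scene',[q]);d1,d2=d1[0],d2[0]
    t=np.linalg.lstsq(np.c_[d1,-d2],o2-o1,rcond=None)[0]
    a,b=o1+t[0]*d1,o2+t[1]*d2;return (a+b)/2,np.linalg.norm(a-b)
O=np.array([535,-4.5])
def ang(P):v=P[:2]-O;return np.degrees(np.arctan2(v[1],v[0])).round(1),np.hypot(*v).round(1)
P,e=tri(T(250,138),S(590,178));print('tip',P.round(1),e.round(1),ang(P))
for z in(45,50):P=onz('top',[T(250,138)],z)[0];print(z,P.round(1),ang(P))
for uv in((110,135),(205,270),(157,202)):
  P=onz('top',[T(*uv)],60)[0];print('plate',P.round(1),ang(P))
# two-view check of disc centre / caps / knob / spare
C=lambda u,v:((u+.5)/4-.5+112,(v+.5)/4-.5+155)
B=lambda u,v:((u-400+.5)/4-.5+200,(v+.5)/4-.5+165)
for n,p,q in(('cap2',C(551,316),B(507,92)),('cap1',C(501,94),B(641,6))):
  P,e=tri(p,q);print(n,P.round(1),e.round(1),ang(P))
```

```text
tip [462.5 108.6  45. ] 1.2 (np.float64(122.7), np.float64(134.4))
45 [463.  108.4  45. ] (np.float64(122.5), np.float64(133.9))
50 [462.4 107.8  50. ] (np.float64(122.9), np.float64(133.7))
plate [461.5 131.1  60. ] (np.float64(118.5), np.float64(154.3))
plate [438.1 113.7  60. ] (np.float64(129.3), np.float64(152.8))
plate [449.9 122.5  60. ] (np.float64(123.8), np.float64(152.9))
cap2 [450.7  19.3 130.3] 2.7 (np.float64(164.3), np.float64(87.6))
cap1 [602.7  56.2 119.4] 2.1 (np.float64(41.9), np.float64(90.9))
```

```bash
R='x'; python3 -m creep '.0144 -.0239 -.003 0 0 -.035 80;.0144 -.0239 -.003 0 0 -.035 80;.0144 -.0239 -.003 0 0 -.035 80;.0144 -.0239 -.003 0 0 -.035 80;.0144 -.0239 -.003 0 0 -.035 80;.0144 -.0239 -.003 0 0 -.035 80;.0144 -.0239 -.003 0 0 -.035 80;.0144 -.0239 -.003 0 0 -.035 80'
python3 -m creep '.0144 -.0239 -.003 0 0 -.035 80;.0144 -.0239 -.003 0 0 -.035 80;.0144 -.0239 -.003 0 0 -.035 80;.0144 -.0239 -.003 0 0 -.035 80;.0144 -.0239 -.003 0 0 -.035 80;.0144 -.0239 -.003 0 0 -.035 80;.0144 -.0239 -.003 0 0 -.035 80;.0144 -.0239 -.003 0 0 -.035 80'
python3 -m creep '.0144 -.0239 -.003 0 0 -.035 80;.0144 -.0239 -.003 0 0 -.035 80;.0144 -.0239 -.003 0 0 -.035 80;.0144 -.0239 -.003 0 0 -.035 80;.0144 -.0239 -.003 0 0 -.035 80;.0144 -.0239 -.003 0 0 -.035 80;.0144 -.0239 -.003 0 0 -.035 80;.0144 -.0239 -.003 0 0 -.035 80;0 0 0 0 0 0 80'
python3 -m creep '0 0 0 0 0 0 80;0 0 0 0 0 0 80'
```

```text
time: 0.77
tool_pos: [328.5, 287.4, 267.9]
tcp_rot: [-3.141, -0.0, 2.442]
contact_force: [0.5, 1.3, -0.4]
grip_width: 73.5
finger_force: 0.0
time: 1.43
tool_pos: [443.7, 96.1, 243.9]
tcp_rot: [-3.141, -0.0, 2.162]
contact_force: [1.1, -0.6, 0.1]
grip_width: 73.5
finger_force: 0.0
time: 1.6
tool_pos: [443.6, 96.5, 243.7]
tcp_rot: [-3.141, -0.001, 2.161]
contact_force: [-0.1, 0.4, -0.6]
grip_width: 73.6
finger_force: 0.0schema error: expected 1 to 8 rows
```

```bash
python3 -m creep '.0144 -.0239 -.005 0 0 -.035 80;.0144 -.0239 -.005 0 0 -.035 80;.0144 -.0239 -.005 0 0 -.035 80;.0144 -.0239 -.005 0 0 -.035 80;.0144 -.0239 -.005 0 0 -.035 80;.0144 -.0239 -.005 0 0 -.035 80;.0144 -.0239 -.005 0 0 -.035 80;.0144 -.0239 -.005 0 0 -.035 80'
python3 -m creep '0 0 0 0 0 0 80;0 0 0 0 0 0 80'
python3 - <<'E'
from h import *
t=snap('top','t1');s=snap('scene','s1')
a=cv2.resize(t[160:260,205:325],(480,400),interpolation=cv2.INTER_CUBIC)
b=cv2.resize(s[130:230,220:300],(320,400),interpolation=cv2.INTER_CUBIC)
cv2.imwrite('pics/c3.png',np.hstack([a,b])[:,:,::-1])
E
```

```text
time: 2.27
tool_pos: [558.9, -93.5, 204.0]
tcp_rot: [-3.141, -0.001, 1.884]
contact_force: [0.5, 1.4, 0.2]
grip_width: 73.5
finger_force: 0.0
time: 2.43
tool_pos: [558.5, -93.5, 203.5]
tcp_rot: [-3.141, -0.001, 1.884]
contact_force: [0.6, 0.3, -0.2]
grip_width: 73.5
finger_force: 0.0
```

View pics/c3.png

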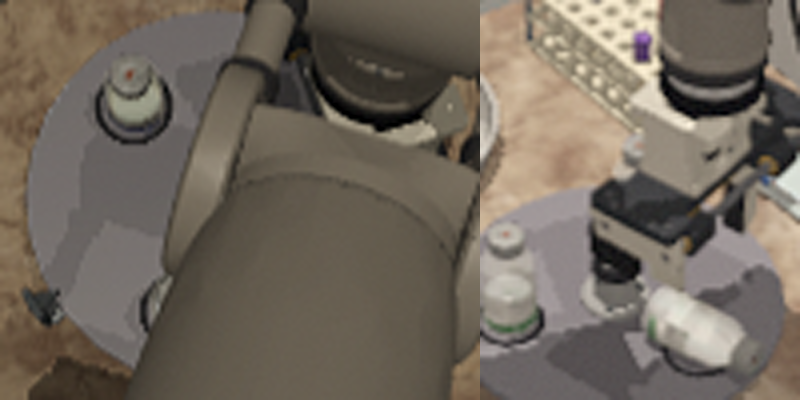

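```bash
python3 -m creep '0 0 -.012 0 0 0 80;0 0 -.012 0 0 0 80;0 0 -.012 0 0 0 80;0 0 -.012 0 0 0 80;0 0 -.012 0 0 0 80;0 0 -.012 0 0 0 80;0 0 -.012 0 0 0 80;0 0 -.0065 0 0 0 80'
python3 -m creep '0 0 0 0 0 0 80;0 0 0 0 0 0 40;0 0 0 0 0 0 40;0 0 0 0 0 0 40;0 0 0 0 0 0 40;0 0 0 0 0 0 40;0 0 0 0 0 0 40'
python3 -m creep '0 0 0 0 0 0 40;0 0 0 0 0 0 40'
```

```text
time: 3.2
tool_pos: [557.7, -91.9, 113.0]
tcp_rot: [-3.14, -0.001, 1.886]
contact_force: [0.6, -0.4, -0.9]
grip_width: 73.4
finger_force: 0.0
time: 3.78
tool_pos: [558.8, -93.8, 114.2]
tcp_rot: [3.141, 0.0, 1.884]
contact_force: [0.7, 0.0, 2.0]
grip_width: 41.9
finger_force: 29.7
time: 3.95
tool_pos: [558.8, -93.8, 114.2]
tcp_rot: [3.141, 0.0, 1.884]
contact_force: [0.0, 0.5, 4.1]
grip_width: 41.9
finger_force: 29.7
```

```bash
python3 -m creep '0 0 .002 0 0 0 40;0 0 .002 0 0 0 40;0 0 0 0 0 0 40'
python3 -m creep '0 0 .003 0 0 0 40;0 0 .003 0 0 0 40;0 0 0 0 0 0 40'
python3 - <<'E'
from h import *
o=readout.get_obs();print(o['moment'],o['grip_width'])
s=snap('scene','s2')
cv2.imwrite('pics/c4.png',cv2.resize(s[165:245,200:300],(800,600),interpolation=cv2.INTER_CUBIC)[:,:,::-1])
E
```

```text
time: 4.2
tool_pos: [558.6, -93.8, 117.9]
tcp_rot: [3.142, 0.0, 1.884]
contact_force: [-0.5, 0.1, -1.2]
grip_width: 41.9
finger_force: 29.7
time: 4.45
tool_pos: [558.9, -93.8, 124.3]
tcp_rot: [3.141, 0.001, 1.884]
contact_force: [1.1, 0.4, -0.8]
grip_width: 41.9
finger_force: 29.7
[-0.09000321  0.08990246  0.0156747 ] 41.872579007318606
```

View pics/c4.png

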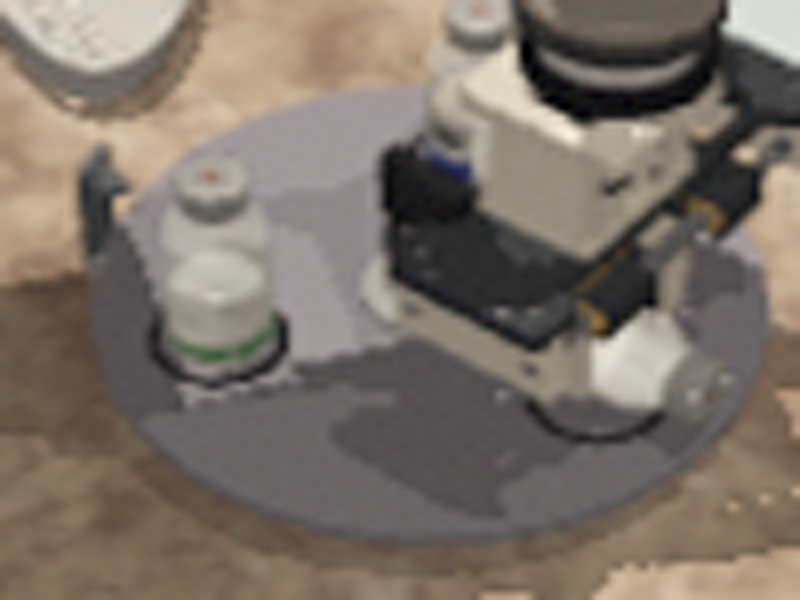

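The vial is held and clear of the disc, and the ring mark is empty beneath it. The other two vials are still standing. I'll carry it to the dish.

```bash
python3 -m creep '0 0 .006 0 0 0 40;0 0 .014 0 0 0 40;0 0 .016 0 0 0 40;0 0 .016 0 0 0 40;0 0 .016 0 0 0 40;0 0 .016 0 0 0 40;0 0 .014 0 0 0 40;0 0 .008 0 0 0 40'
python3 -m creep '-.0009 .009 0 0 0 -.016 40;-.0009 .016 0 0 0 -.016 40;-.0009 .018 0 0 0 -.016 40;-.0009 .018 0 0 0 -.016 40;-.0009 .018 0 0 0 -.016 40;-.0009 .018 0 0 0 -.016 40;-.0009 .018 0 0 0 -.016 40;-.0009 .018 0 0 0 -.016 40'
python3 -m creep '-.0009 .018 0 0 0 -.016 40;-.0009 .018 0 0 0 -.016 40;-.0009 .018 0 0 0 -.016 40;-.0009 .018 0 0 0 -.016 40;-.0009 .018 0 0 0 -.016 40;-.0009 .018 0 0 0 -.016 40;-.0009 .018 0 0 0 -.016 40;-.0009 .018 0 0 0 -.016 40'
python3 -m creep '-.0009 .018 0 0 0 -.016 40;-.0009 .018 0 0 0 -.016 40;-.0009 .018 0 0 0 -.016 40;-.0009 .018 0 0 0 -.016 40;-.0009 .018 0 0 0 -.016 40;-.0009 .017 0 0 0 -.016 40;-.0009 .012 0 0 0 -.016 40;0 .004 0 0 0 -.016 40'
```

```text
time: 5.17
tool_pos: [559.0, -93.8, 231.9]
tcp_rot: [3.139, 0.001, 1.884]
contact_force: [0.7, -0.4, -0.7]
grip_width: 41.8
finger_force: 29.7
time: 5.83
tool_pos: [551.1, 40.1, 229.6]
tcp_rot: [-3.141, -0.0, 1.755]
contact_force: [0.2, -0.4, -1.1]
grip_width: 41.9
finger_force: 29.7
time: 6.5
tool_pos: [543.9, 184.1, 229.6]
tcp_rot: [-3.141, 0.0, 1.627]
contact_force: [-0.1, -0.3, -1.7]
grip_width: 42.3
finger_force: 29.7
time: 7.17
tool_pos: [537.3, 308.0, 229.4]
tcp_rot: [-3.141, -0.0, 1.501]
contact_force: [0.3, 0.2, -0.5]
grip_width: 42.1
finger_force: 29.7
```

```bash
python3 -m creep '.001 -.002 -.012 0 0 0 40;0 0 -.018 0 0 0 40;0 0 -.02 0 0 0 40;0 0 -.02 0 0 0 40;0 0 -.018 0 0 0 40;0 0 -.016 0 0 0 40;0 0 -.012 0 0 0 40;0 0 -.008 0 0 0 40'
python3 -m creep '0 0 -.004 0 0 0 40;0 0 -.004 0 0 0 40;0 0 -.003 0 0 0 40;0 0 -.001 0 0 0 40;0 0 0 0 0 0 40'
python3 -m creep '0 0 -.002 0 0 0 40;0 0 0 0 0 0 40'
python3 - <<'E'
from h import *
print(readout.get_obs()['contact_force'])
t=snap('top','t3');s=snap('scene','s3')
a=cv2.resize(t[170:250,110:190],(400,400),interpolation=cv2.INTER_CUBIC)
b=cv2.resize(s[110:190,170:250],(400,400),interpolation=cv2.INTER_CUBIC)
cv2.imwrite('pics/c5.png',np.hstack([a,b])[:,:,::-1])
E
```

```text
time: 7.83
tool_pos: [538.5, 303.6, 104.2]
tcp_rot: [-3.14, 0.001, 1.499]
contact_force: [-0.8, -0.9, -1.0]
grip_width: 41.9
finger_force: 29.7
time: 8.25
tool_pos: [539.1, 304.4, 94.1]
tcp_rot: [3.141, -0.0, 1.5]
contact_force: [-0.5, 0.6, -2.3]
grip_width: 41.7
finger_force: 29.7
time: 8.42
tool_pos: [539.0, 304.3, 91.9]
tcp_rot: [3.141, -0.0, 1.5]
contact_force: [0.8, 0.9, -1.0]
grip_width: 42.0
finger_force: 29.7
[ 0.76924875  0.85798927 -1.00204102]
```

View pics/c5.png

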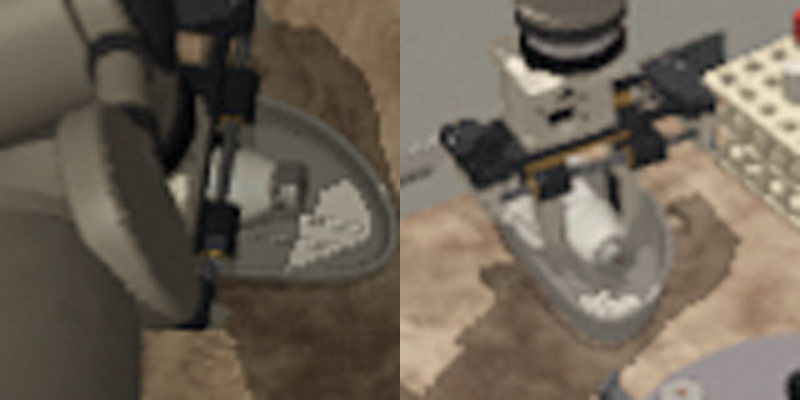

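Both views show the vial lying along the dish and about centred in it, with the fingers inside the rim.

```bash
for i in 1; do python3 -m creep '0 0 -.002 0 0 0 40;0 0 0 0 0 0 40;0 0 0 0 0 0 40'; done
python3 -m creep '0 0 -.0015 0 0 0 40;0 0 0 0 0 0 40;0 0 0 0 0 0 40'
python3 -m creep '0 0 -.0015 0 0 0 40;0 0 0 0 0 0 40;0 0 0 0 0 0 40'
python3 -m creep '0 0 -.001 0 0 0 40;0 0 0 0 0 0 40;0 0 0 0 0 0 40'
```

```text
time: 8.77
tool_pos: [538.8, 304.3, 89.6]
tcp_rot: [-3.141, 0.0, 1.5]
contact_force: [0.3, 0.5, -1.0]
grip_width: 42.0
finger_force: 29.7
time: 9.02
tool_pos: [538.8, 304.2, 88.1]
tcp_rot: [-3.142, 0.0, 1.5]
contact_force: [-0.1, 0.5, -0.3]
grip_width: 42.0
finger_force: 29.7
time: 9.27
tool_pos: [538.8, 304.2, 86.6]
tcp_rot: [-3.142, 0.0, 1.5]
contact_force: [0.6, -0.2, -1.0]
grip_width: 41.7
finger_force: 29.7
time: 9.52
tool_pos: [538.9, 304.3, 85.7]
tcp_rot: [-3.142, 0.0, 1.5]
contact_force: [0.3, -0.1, -0.7]
grip_width: 42.1
finger_force: 29.7
```

```bash
python3 -m creep '0 0 -.001 0 0 0 40;0 0 0 0 0 0 40;0 0 0 0 0 0 40'
python3 -m creep '0 0 -.001 0 0 0 40;0 0 0 0 0 0 40;0 0 0 0 0 0 40'
```

```text
time: 9.77
tool_pos: [538.9, 304.2, 84.7]
tcp_rot: [-3.142, 0.0, 1.5]
contact_force: [0.4, 1.1, -1.0]
grip_width: 42.0
finger_force: 29.7
time: 10.02
tool_pos: [538.9, 304.2, 83.7]
tcp_rot: [-3.142, 0.0, 1.5]
contact_force: [0.3, 0.0, -1.6]
grip_width: 42.0
finger_force: 29.7
```

```bash
python3 -m creep '0 0 -.001 0 0 0 40;0 0 0 0 0 0 40;0 0 0 0 0 0 40'
python3 -m creep '0 0 -.001 0 0 0 40;0 0 0 0 0 0 40;0 0 0 0 0 0 40'
```

```text
time: 10.27
tool_pos: [539.0, 304.3, 83.4]
tcp_rot: [3.141, -0.0, 1.5]
contact_force: [-2.4, -0.9, 5.4]
grip_width: 41.8
finger_force: 29.7
time: 10.52
tool_pos: [539.0, 304.3, 83.3]
tcp_rot: [3.141, -0.0, 1.5]
contact_force: [-4.4, -2.3, 12.6]
grip_width: 41.7
finger_force: 29.7
```

```bash
python3 -m creep '0 0 .0017 0 0 0 40;0 0 0 0 0 0 40'
python3 -m creep '0 0 0 0 0 0 47;0 0 0 0 0 0 49;0 0 0 0 0 0 51;0 0 0 0 0 0 51'
```

```text
time: 10.68
tool_pos: [539.1, 304.4, 83.7]
tcp_rot: [3.141, -0.0, 1.5]
contact_force: [0.5, -0.3, -1.6]
grip_width: 41.8
finger_force: 29.7
time: 11.02
tool_pos: [538.9, 304.2, 83.2]
tcp_rot: [-3.141, 0.0, 1.5]
contact_force: [0.5, -0.7, 0.2]
grip_width: 46.4
finger_force: 0.0
```

```bash
python3 -m creep '0 0 .004 0 0 0 51;0 0 .006 0 0 0 51;0 0 .012 0 0 0 51;0 0 .02 0 0 0 51;0 0 .027 0 0 0 51;0 0 .03 0 0 0 51;0 0 .03 0 0 0 60;0 0 .02 0 0 0 80'
python3 -m creep '-.0028 -.02 0 0 0 0 80;-.0028 -.026 0 0 0 0 80;-.0028 -.026 0 0 0 0 80;-.0028 -.026 0 0 0 0 80;-.0028 -.026 0 0 0 0 80;-.0028 -.026 0 0 0 0 80;-.0028 -.026 0 0 0 0 80;-.0028 -.026 0 0 0 0 80'
python3 -m creep '-.0028 -.026 0 0 0 0 80;-.0028 -.026 0 0 0 0 80;-.0028 -.026 0 0 0 0 80;-.0028 -.026 0 0 0 0 80;-.0028 -.026 0 0 0 0 80;-.0028 -.026 0 0 0 0 80;-.0028 -.026 0 0 0 0 80;-.0028 -.026 0 0 0 0 80'
python3 -m creep '-.0028 -.026 0 0 0 0 80;-.0028 -.026 0 0 0 0 80;-.0028 -.026 0 0 0 0 80;-.0028 -.026 0 0 0 0 80;-.0028 -.026 0 0 0 0 80;-.0028 -.026 0 0 0 0 80;-.0028 -.026 0 0 0 0 80;-.0028 -.026 0 0 0 0 80'
python3 - <<'E'
from h import *
t=snap('top','t4');s=snap('scene','s4')
a=cv2.resize(t[185:245,115:175],(400,400),interpolation=cv2.INTER_CUBIC)
b=cv2.resize(t[205:255,345:395],(400,400),interpolation=cv2.INTER_CUBIC)
c=cv2.resize(t[155:265,195:325],(240,200))
cv2.imwrite('pics/c6.png',np.hstack([a,b])[:,:,::-1])
E
```

```text
time: 11.68
tool_pos: [539.5, 304.6, 237.1]
tcp_rot: [3.137, -0.002, 1.5]
contact_force: [0.5, 0.2, 0.8]
grip_width: 56.1
finger_force: 0.0
time: 12.35
tool_pos: [516.3, 101.1, 233.8]
tcp_rot: [3.14, -0.0, 1.5]
contact_force: [0.9, -1.2, -0.4]
grip_width: 73.3
finger_force: 0.0
time: 13.02
tool_pos: [493.9, -107.0, 233.8]
tcp_rot: [3.14, 0.001, 1.5]
contact_force: [0.3, -0.0, 0.4]
grip_width: 73.3
finger_force: 0.0
time: 13.68
tool_pos: [471.4, -315.1, 233.9]
tcp_rot: [3.14, 0.001, 1.5]
contact_force: [1.0, -0.4, 0.3]
grip_width: 73.3
finger_force: 0.0
```

View pics/c6.png

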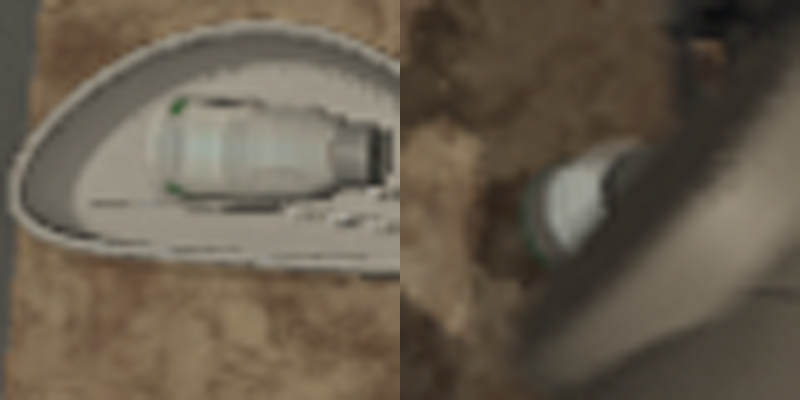

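The first vial lies on its side in the dish, which hasn't moved. The spare still stands in place, so I'll take it now.

```bash
python3 -m creep '0 -.006 -.008 0 0 0 80;0 0 -.016 0 0 0 80;0 0 -.02 0 0 0 80;0 0 -.02 0 0 0 80;0 0 -.02 0 0 0 80;0 0 -.02 0 0 0 80;0 0 -.014 0 0 0 80;0 0 -.008 0 0 0 80'
python3 -m creep '0 0 0 0 0 0 80;0 0 0 0 0 0 65;0 0 0 0 0 0 58;0 0 0 0 0 0 53;0 0 0 0 0 0 50;0 0 0 0 0 0 48;0 0 0 0 0 0 44;0 0 0 0 0 0 40'
python3 -m creep '0 0 0 0 0 0 40;0 0 0 0 0 0 40'
```

```text
time: 14.45
tool_pos: [471.3, -318.2, 104.7]
tcp_rot: [-3.139, -0.002, 1.501]
contact_force: [-0.1, 0.5, -0.5]
grip_width: 73.4
finger_force: 0.0
time: 15.12
tool_pos: [471.8, -319.9, 106.9]
tcp_rot: [3.141, 0.0, 1.5]
contact_force: [-1.1, 0.4, 2.1]
grip_width: 41.7
finger_force: 30.0
time: 15.28
tool_pos: [471.8, -319.9, 106.8]
tcp_rot: [3.141, 0.0, 1.5]
contact_force: [-1.7, 0.7, 4.2]
grip_width: 42.0
finger_force: 30.0
```

```bash
python3 -m creep '0 0 .004 0 0 0 40;0 0 .012 0 0 0 40;0 0 .018 0 0 0 40;0 0 .02 0 0 0 40;0 0 .02 0 0 0 40;0 0 .018 0 0 0 40;0 0 .012 0 0 0 40;0 0 .004 0 0 0 40'
cat > disc.py <<'E'
from h import *
import sys
def look(f):
    im=cv2.imread(f'pics/{f}.png').astype(int);b,g,r=im[...,0],im[...,1],im[...,2]
    O=np.array([535,-4.5])
    m=((r-g>25)&(r-b>25)).astype(np.uint8);d=(im.max(2)<60).astype(np.uint8)
    yy,xx=np.mgrid[0:384,0:512];P=onz('top',np.c_[xx.ravel(),yy.ravel()],34)[:,:2]-O
    rr=np.hypot(*P.T).reshape(384,512);m[rr>150]=0
    n,l,st,c=cv2.connectedComponentsWithStats(m)
    for i in range(1,n):
        if st[i,4]>1:
            Q=onz('top',[c[i]],129)[0][:2];v=Q-O
            if np.hypot(*v)<110:print('red',c[i].round(1),st[i,4],Q.round(1),np.degrees(np.arctan2(v[1],v[0])).round(1),np.hypot(*v).round(1))
    d[(rr>128)]=0
    n,l,st,c=cv2.connectedComponentsWithStats(d)
    for i in range(1,n):
        if st[i,4]>8:
            ys,xs=np.where(l==i);Q=onz('top',np.c_[xs,ys],34)[:,:2];A=np.c_[2*Q,np.ones(len(Q))]
            s=np.linalg.lstsq(A,(Q**2).sum(1),rcond=None)[0];v=s[:2]-O
            print('dark',st[i].tolist(),'circ',s[:2].round(1),np.sqrt(s[2]+s[:2]@s[:2]).round(1),'ang',np.degrees(np.arctan2(v[1],v[0])).round(1),np.hypot(*v).round(1))
E
python3 - <<'E'
from disc import *
snap('top','t5')
print(readout.get_obs()['tool_pos'],readout.get_obs()['grip_width'])
for f in('t0','t4','t5'):print(f);look(f)
E
```

```text
time: 15.95
tool_pos: [472.2, -320.2, 216.6]
tcp_rot: [3.139, 0.002, 1.5]
contact_force: [0.9, -0.1, -0.5]
grip_width: 42.0
finger_force: 30.0
[ 472.14091055 -320.06969885  216.15373227] 42.105829757405075
t0
red [237.  178.5] 2 [598.   55.6] 43.7 87.0
red [249.5 233.5] 4 [449.9  19.6] 164.2 88.4
dark [229, 180, 19, 16, 67] circ [602.4  59.3] 25.8 ang 43.5 92.8
dark [250, 199, 19, 15, 185] circ [543.8  -4.4] 16.9 ang 0.8 8.8
dark [286, 204, 13, 7, 20] circ [553.5 -94. ] 22.4 ang -78.3 91.4
dark [249, 231, 11, 17, 32] circ [449.2  21.2] 26.3 ang 163.3 89.6
dark [240, 232, 8, 16, 28] circ [449.5  23.7] 25.1 ang 161.7 90.0
t4
red [237.  177.5] 2 [600.8  55.6] 42.4 89.1
red [249.5 233.5] 4 [449.9  19.6] 164.2 88.4
dark [229, 181, 19, 15, 55] circ [601.2  59.3] 26.4 ang 43.9 91.9
dark [279, 193, 7, 17, 25] circ [557.7 -90.3] 25.9 ang -75.2 88.7
dark [292, 193, 7, 17, 24] circ [557.7 -93.2] 25.6 ang -75.7 91.5
dark [250, 200, 19, 14, 176] circ [543.4  -4.4] 17.1 ang 0.5 8.4
dark [256, 231, 4, 15, 22] circ [449.2  18.8] 24.3 ang 164.8 88.9
dark [240, 234, 8, 14, 23] circ [448.4  24.4] 24.3 ang 161.5 91.3
t5
red [237.  177.5] 2 [600.8  55.6] 42.4 89.1
red [249.5 233.5] 4 [449.9  19.6] 164.2 88.4
dark [229, 180, 19, 16, 62] circ [602.2  59.3] 26.1 ang 43.5 92.7
dark [279, 193, 13, 18, 31] circ [557.6 -91.3] 26.7 ang -75.4 89.7
dark [292, 193, 7, 17, 24] circ [557.7 -93.2] 25.6 ang -75.7 91.5
dark [250, 200, 19, 14, 177] circ [543.4  -4.4] 17.1 ang 0.6 8.4
dark [240, 231, 20, 21, 94] circ [444.7  22.3] 27.2 ang 163.5 94.2
```

```bash
python3 -m creep '.0035 .009 .001 0 0 0 40;.0055 .0145 .001 0 0 0 40;.0055 .0145 0 0 0 0 40;.0055 .0145 0 0 0 0 40;.0055 .0145 0 0 0 0 40;.0055 .0145 0 0 0 0 40;.0055 .0145 0 0 0 0 40;.0055 .0145 0 0 0 0 40'
python3 -m creep '.0055 .0145 0 0 0 0 40;.0055 .0145 0 0 0 0 40;.0055 .0145 0 0 0 0 40;.0055 .0145 0 0 0 0 40;.0055 .0145 0 0 0 0 40;.0055 .0145 0 0 0 0 40;.0055 .0145 0 0 0 0 40;.0055 .0145 0 0 0 0 40'
python3 -m creep '.0015 .002 -.012 0 0 0 40;0 0 -.016 0 0 0 40;0 0 -.016 0 0 0 40;0 0 -.012 0 0 0 40;0 0 -.006 0 0 0 40;0 0 -.003 0 0 0 40;0 0 0 0 0 0 40;0 0 0 0 0 0 40'
```

```text
time: 16.67
tool_pos: [513.5, -207.5, 214.9]
tcp_rot: [-3.139, -0.001, 1.5]
contact_force: [-0.3, -0.8, -1.5]
grip_width: 42.0
finger_force: 30.0
time: 17.33
tool_pos: [557.3, -91.6, 214.9]
tcp_rot: [-3.139, -0.001, 1.5]
contact_force: [0.0, -0.2, -0.9]
grip_width: 42.1
finger_force: 30.0
time: 18.0
tool_pos: [559.3, -91.1, 151.6]
tcp_rot: [3.141, 0.0, 1.5]
contact_force: [0.3, -1.1, -0.2]
grip_width: 42.1
finger_force: 30.0
```

```bash
python3 -m creep '-.0015 0 -.004 0 0 0 40;0 0 -.003 0 0 0 40;0 0 0 0 0 0 40;0 0 0 0 0 0 40'
python3 -m creep '0 0 -.0015 0 0 0 40;0 0 0 0 0 0 40;0 0 0 0 0 0 40'
python3 -m creep '0 0 -.001 0 0 0 40;0 0 0 0 0 0 40;0 0 0 0 0 0 40'
python3 -m creep '0 0 -.001 0 0 0 40;0 0 0 0 0 0 40;0 0 0 0 0 0 40'
```

```text
time: 18.33
tool_pos: [557.6, -91.3, 144.5]
tcp_rot: [3.142, -0.0, 1.5]
contact_force: [-0.6, -0.2, -0.6]
grip_width: 42.0
finger_force: 30.0
time: 18.58
tool_pos: [557.7, -91.2, 143.0]
tcp_rot: [3.141, -0.0, 1.5]
contact_force: [0.1, 0.3, -0.7]
grip_width: 42.0
finger_force: 30.0
time: 18.83
tool_pos: [557.7, -91.2, 141.9]
tcp_rot: [3.142, -0.0, 1.5]
contact_force: [0.1, 0.1, -0.3]
grip_width: 41.9
finger_force: 30.0
time: 19.08
tool_pos: [557.7, -91.2, 140.9]
tcp_rot: [3.142, 0.0, 1.5]
contact_force: [-0.3, 0.4, -0.5]
grip_width: 41.6
finger_force: 30.0
```

```bash
python3 -m creep '0 0 -.001 0 0 0 40;0 0 0 0 0 0 40;0 0 0 0 0 0 40'
python3 -m creep '0 0 -.001 0 0 0 40;0 0 0 0 0 0 40;0 0 0 0 0 0 40'
```

```text
time: 19.33
tool_pos: [558.2, -91.2, 140.8]
tcp_rot: [3.14, 0.0, 1.5]
contact_force: [-0.4, 1.1, 6.8]
grip_width: 42.1
finger_force: 30.0
time: 19.58
tool_pos: [558.7, -91.1, 140.7]
tcp_rot: [3.138, 0.0, 1.5]
contact_force: [-0.5, 2.3, 11.3]
grip_width: 41.6
finger_force: 30.0
```

```bash
python3 -m creep '0 0 .0018 0 0 0 40;0 0 0 0 0 0 40;0 0 0 0 0 0 47;0 0 0 0 0 0 49;0 0 0 0 0 0 52;0 0 0 0 0 0 56;0 0 0 0 0 0 62;0 0 0 0 0 0 62'
python3 -m creep '0 0 .004 0 0 0 62;0 0 .01 0 0 0 62;0 0 .014 0 0 0 62;0 0 .016 0 0 0 62;0 0 .016 0 0 0 62;0 0 .016 0 0 0 62;0 0 .012 0 0 0 62;0 0 .006 0 0 0 62'
python3 - <<'E'
from disc import *
snap('top','t6');s=snap('scene','s6');look('t6')
cv2.imwrite('pics/c7.png',cv2.resize(s[155:245,190:310],(800,600),interpolation=cv2.INTER_CUBIC)[:,:,::-1])
E
```

```text
time: 20.25
tool_pos: [557.7, -91.3, 140.6]
tcp_rot: [-3.141, -0.0, 1.5]
contact_force: [0.4, 1.1, 0.0]
grip_width: 56.0
finger_force: 0.0
time: 20.92
tool_pos: [558.4, -91.4, 237.6]
tcp_rot: [3.138, 0.001, 1.5]
contact_force: [0.9, 1.1, 0.2]
grip_width: 57.2
finger_force: 0.0
red [236.7 178.3] 3 [598.4  56.5] 43.9 88.0
dark [256, 172, 42, 18, 287] circ [621.8 -57.3] 30.8 ang -31.3 101.6
dark [229, 180, 19, 16, 64] circ [601.7  59.7] 25.9 ang 43.9 92.6
dark [240, 233, 3, 10, 14] circ [449.2  34.9] 14.3 ang 155.4 94.4
```

View pics/c7.png

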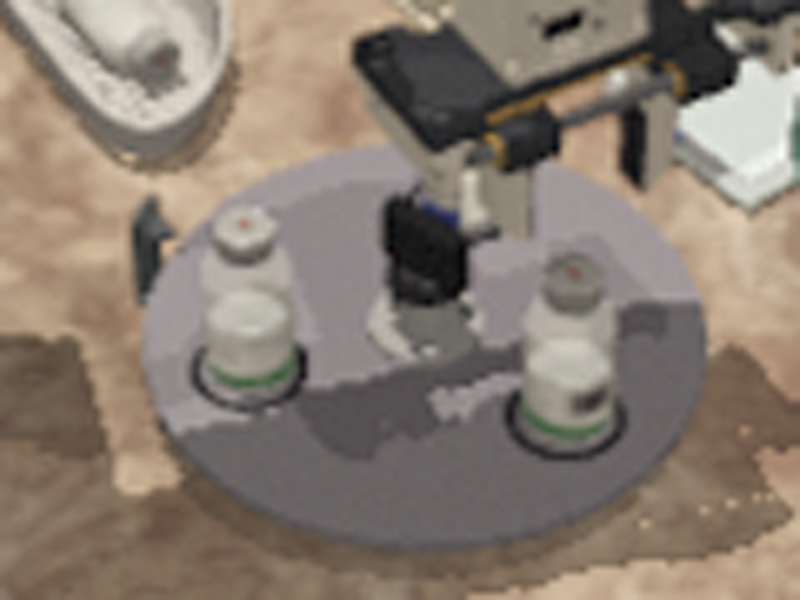

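The new vial stands upright inside its ring mark, with its base at about (568,430). Next I'll take the knob and turn the disc.

```bash
python3 -m creep '-.0028 .0109 0 0 0 .0405 62;-.0028 .0109 0 0 0 .0405 62;-.0028 .0109 0 0 0 .0405 62;-.0028 .0109 0 0 0 .0405 62;-.0028 .0109 0 0 0 .0405 62;-.0028 .0109 0 0 0 .0405 62;-.0028 .0109 0 0 0 .0405 62;-.0028 .0109 0 0 0 .0405 62'
python3 -m creep '0 0 -.012 0 0 0 62;0 0 -.014 0 0 0 62;0 0 -.014 0 0 0 62;0 0 -.014 0 0 0 62;0 0 -.014 0 0 0 62;0 0 -.013 0 0 0 62;0 0 -.007 0 0 0 62;0 0 -.002 0 0 0 62'
python3 -m creep '0 0 0 0 0 0 62;0 0 0 0 0 0 62;0 0 0 0 0 0 62'
```

```text
time: 21.68
tool_pos: [535.0, -2.7, 234.7]
tcp_rot: [3.142, -0.0, 1.828]
contact_force: [-0.3, -0.1, -0.6]
grip_width: 56.7
finger_force: 0.0
time: 22.35
tool_pos: [534.7, -3.5, 143.6]
tcp_rot: [-3.14, -0.001, 1.825]
contact_force: [0.2, 0.4, -0.6]
grip_width: 56.6
finger_force: 0.0
time: 22.6
tool_pos: [535.7, -4.0, 145.6]
tcp_rot: [3.14, 0.001, 1.824]
contact_force: [-0.9, -0.2, 0.9]
grip_width: 56.5
finger_force: 0.0
```

```bash
python3 -m creep '0 0 0 0 0 0 52;0 0 0 0 0 0 42;0 0 0 0 0 0 34;0 0 0 0 0 0 28;0 0 0 0 0 0 23;0 0 0 0 0 0 20;0 0 0 0 0 0 17;0 0 0 0 0 0 14'
python3 -m creep '0 0 0 0 0 0 10;0 0 0 0 0 0 8;0 0 0 0 0 0 8'
python3 - <<'E'
from disc import *
snap('top','t7');look('t7')
E
```

```text
time: 23.27
tool_pos: [535.8, -3.9, 144.8]
tcp_rot: [3.14, 0.0, 1.824]
contact_force: [3.3, 2.6, -1.2]
grip_width: 14.2
finger_force: 1.4
time: 23.52
tool_pos: [535.9, -3.9, 144.8]
tcp_rot: [3.14, 0.0, 1.824]
contact_force: [6.0, 2.3, -3.9]
grip_width: 13.8
finger_force: 30.0
red [292.5 193. ] 2 [559.1 -93.5] -74.8 92.2
dark [227, 179, 46, 28, 311] circ [611.   14.4] 58.4 ang 14.0 78.4
dark [274, 178, 20, 20, 133] circ [597.8 -75.9] 21.3 ang -48.7 95.1
dark [222, 196, 7, 5, 24] circ [563.5  96.4] 6.2 ang 74.3 104.9
dark [294, 200, 5, 9, 13] circ [ 553.9 -101.9] 15.7 ang -79.0 99.2
dark [273, 205, 4, 5, 11] circ [539.3 -50. ] 4.8 ang -84.6 45.7
dark [286, 206, 3, 10, 13] circ [529.3 -78.8] 9.1 ang -94.4 74.6
dark [217, 213, 2, 9, 14] circ [507.5 112.3] 7.9 ang 103.3 120.0
```

```bash
python3 -m creep '0 0 0 0 0 -.02 8;0 0 0 0 0 -.04 8;0 0 0 0 0 -.06 8;0 0 0 0 0 -.08 8;0 0 0 0 0 -.08 8;0 0 0 0 0 -.08 8;0 0 0 0 0 -.08 8;0 0 0 0 0 -.08 8'
python3 -m creep '0 0 0 0 0 -.08 8;0 0 0 0 0 -.08 8;0 0 0 0 0 -.08 8;0 0 0 0 0 -.08 8;0 0 0 0 0 -.08 8;0 0 0 0 0 -.08 8;0 0 0 0 0 -.08 8;0 0 0 0 0 -.08 8'
python3 -m creep '0 0 0 0 0 -.08 8;0 0 0 0 0 -.08 8;0 0 0 0 0 -.08 8;0 0 0 0 0 -.08 8;0 0 0 0 0 -.08 8;0 0 0 0 0 -.08 8;0 0 0 0 0 -.08 8;0 0 0 0 0 -.08 8'
python3 -m creep '0 0 0 0 0 -.08 8;0 0 0 0 0 -.08 8;0 0 0 0 0 -.08 8;0 0 0 0 0 -.08 8;0 0 0 0 0 -.08 8;0 0 0 0 0 -.08 8;0 0 0 0 0 -.08 8;0 0 0 0 0 -.08 8'
python3 -m creep '0 0 0 0 0 -.08 8;0 0 0 0 0 -.08 8;0 0 0 0 0 -.08 8;0 0 0 0 0 -.06 8;0 0 0 0 0 -.04 8;0 0 0 0 0 -.02 8;0 0 0 0 0 -.01 8;0 0 0 0 0 0 8'
python3 - <<'E'
from disc import *
print(readout.get_obs()['tcp_rot'])
snap('top','t8');look('t8')
E
```

```text
time: 24.23
tool_pos: [536.5, -3.9, 144.8]
tcp_rot: [3.139, -0.001, 1.3]
contact_force: [8.4, 2.6, -4.7]
grip_width: 13.7
finger_force: 30.0
time: 24.9
tool_pos: [537.2, -4.4, 144.8]
tcp_rot: [3.138, -0.003, 0.66]
contact_force: [11.0, -0.6, -8.3]
grip_width: 13.7
finger_force: 30.0
time: 25.57
tool_pos: [537.4, -5.1, 144.8]
tcp_rot: [3.14, -0.005, 0.02]
contact_force: [11.3, -3.9, -8.6]
grip_width: 13.7
finger_force: 30.0
time: 26.23
tool_pos: [537.2, -5.9, 144.8]
tcp_rot: [-3.142, -0.005, -0.62]
contact_force: [9.3, -8.1, -8.1]
grip_width: 14.0
finger_force: 30.0
time: 26.9
tool_pos: [536.8, -6.2, 144.8]
tcp_rot: [-3.141, -0.005, -0.987]
contact_force: [7.4, -9.7, -7.8]
grip_width: 14.1
finger_force: 30.0
[-3.14054977 -0.00481536 -0.98692481]
dark [227, 179, 9, 13, 54] circ [603.7  83.1] 13.5 ang 51.9 111.3
dark [240, 179, 54, 31, 435] circ [612.5 -19.3] 65.1 ang -10.8 78.9
dark [222, 195, 8, 6, 29] circ [565.2  95.7] 7.5 ang 73.2 104.6
dark [285, 206, 7, 19, 45] circ [515.5 -79.5] 17.4 ang -104.6 77.5
dark [217, 211, 3, 11, 14] circ [510.  110.7] 9.9 ang 102.3 117.9
dark [284, 219, 13, 13, 22] circ [497.2 -83.7] 28.0 ang -115.6 87.7
```

```bash
python3 -m creep '.0007 -.001 0 0 0 0 8;.0008 -.0012 .0004 0 0 0 8;0 0 0 0 0 0 8;0 0 0 0 0 0 8'
python3 -m creep '0 0 0 0 0 0 18;0 0 0 0 0 0 20;0 0 0 0 0 0 24;0 0 0 0 0 0 30;0 0 0 0 0 0 38;0 0 0 0 0 0 46;0 0 0 0 0 0 52;0 0 0 0 0 0 55'
python3 -m creep '0 0 .004 0 0 0 55;0 0 .012 0 0 0 55;0 0 .016 0 0 0 55;0 0 .018 0 0 0 55;0 0 .018 0 0 0 55;0 0 .016 0 0 0 55;0 0 .012 0 0 0 55;0 0 .006 0 0 0 55'
python3 -m creep '0 -.02 0 0 0 0 55;0 -.026 0 0 0 0 55;0 -.03 0 0 0 0 55;0 -.03 0 0 0 0 55;0 -.03 0 0 0 0 55;0 -.03 0 0 0 0 55;0 -.03 0 0 0 0 55;0 -.03 0 0 0 0 55'
python3 - <<'E'
from disc import *
print(readout.get_obs()['tcp_rot'])
snap('top','t9');snap('scene','s9');look('t9')
E
```

```text
time: 27.28
tool_pos: [537.0, -6.4, 144.8]
tcp_rot: [-3.142, -0.0, -0.986]
contact_force: [5.4, -0.8, -7.6]
grip_width: 14.1
finger_force: 30.0
time: 27.95
tool_pos: [536.8, -6.2, 145.2]
tcp_rot: [3.141, 0.0, -0.986]
contact_force: [0.3, -0.6, -0.0]
grip_width: 48.3
finger_force: 0.0
time: 28.62
tool_pos: [537.3, -6.3, 249.2]
tcp_rot: [-3.139, -0.002, -0.986]
contact_force: [0.7, -0.6, 0.1]
grip_width: 50.6
finger_force: 0.0
time: 29.28
tool_pos: [536.4, -233.6, 246.8]
tcp_rot: [3.141, 0.001, -0.986]
contact_force: [0.9, 0.2, -0.0]
grip_width: 50.8
finger_force: 0.0
[ 3.14120230e+00  7.49011026e-04 -9.86288121e-01]
red [256.5 168.5] 4 [626.6   3.4] 4.9 91.9
red [288.5 216.5] 4 [495.6 -82.3] -116.9 87.2
red [229.3 219.3] 3 [486.7  73. ] 121.9 91.4
dark [248, 173, 20, 15, 49] circ [626.2   1.9] 27.0 ang 4.0 91.4
dark [251, 197, 17, 17, 176] circ [544.5  -5. ] 17.1 ang -3.1 9.5
dark [277, 215, 20, 17, 48] circ [496.5 -84.5] 27.0 ang -115.7 88.8
dark [236, 217, 7, 17, 23] circ [485.9  68.7] 24.5 ang 123.9 88.1
dark [223, 225, 12, 10, 18] circ [485.3  72.2] 25.9 ang 122.9 91.4
dark [242, 244, 19, 9, 89] circ [416.   18.6] 14.5 ang 169.0 121.3
```

```bash
python3 -m creep '0 -.01 .01 0 0 0 55;0 0 0 0 0 0 55;0 0 0 0 0 0 55;0 0 0 0 0 0 55;0 0 0 0 0 0 55;0 0 0 0 0 0 55;0 0 0 0 0 0 55;0 0 0 0 0 0 55'
python3 - <<'E'
from disc import *
snap('top','t10');look('t10')
a,b=[cv2.imread(f'pics/{f}.png') for f in('t0','t10')]
for n,(r0,r1,c0,c1) in dict(dish=(185,230,113,195),pointer=(225,250,204,222),back=(130,170,310,390),amber=(262,280,358,382)).items():
    g=[cv2.cvtColor(x[r0:r1,c0:c1],cv2.COLOR_BGR2GRAY).astype(np.float32) for x in(a,b)]
    print(n,cv2.phaseCorrelate(*g),np.abs(g[0]-g[1]).mean())
E
```

```text
time: 30.05
tool_pos: [536.8, -241.9, 257.0]
tcp_rot: [3.141, 0.0, -0.986]
contact_force: [0.4, -0.8, 0.8]
grip_width: 50.5
finger_force: 0.0
red [256.5 168.5] 4 [626.6   3.4] 4.9 91.9
red [288.5 216.5] 4 [495.6 -82.3] -116.9 87.2
red [229.3 219.3] 3 [486.7  73. ] 121.9 91.4
dark [261, 173, 7, 14, 18] circ [626.3   1.5] 26.7 ang 3.8 91.5
dark [248, 174, 12, 14, 29] circ [625.6   2.7] 26.2 ang 4.6 90.8
dark [251, 197, 17, 17, 176] circ [544.4  -5.1] 17.1 ang -3.5 9.5
dark [277, 215, 20, 17, 47] circ [496.4 -84.5] 27.0 ang -115.7 88.9
dark [236, 217, 7, 17, 23] circ [485.9  68.7] 24.5 ang 123.9 88.1
dark [223, 225, 12, 10, 18] circ [485.3  72.2] 25.9 ang 122.9 91.4
dark [243, 244, 21, 9, 111] circ [414.5  13.2] 15.8 ang 171.6 121.8
dish ((0.03543290577802338, 0.41423308155727767), 0.7635856925116645) 9.823306
pointer ((0.12642175643538067, 0.1579629544857628), 0.6909760989083185) 9.495556
back ((0.3297799301034203, -0.025742209139281158), 0.3194803148508072) 26.807812
amber ((0.38768695473253345, -2.2435510525844613), 0.20123261323681585) 25.925926
```

```bash
python3 -c "
from plant import order
print(order.close_job())"
```

```text
the job is handed in; nothing more can be done
None
```

The job is handed in after about 30 s: the fallen vial lies in the dish, and the spare stands on the empty mark within about 1° of the pointer by camera measurement. The other two vials are still on their marks and the dish is unmoved as far as the images show; the bottles and jar were not confirmed by the final image check, though the arm registered no contact near them.

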